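Close up the jar row with the click lever and hold it

TASK

Stand the loose honey jar upright in the empty place at the lever end of the jar rack, so the three jars make one row, and let go of the jar. Then swing the rack's lever on from rest by exactly four clicks, never letting it click a fifth time, and finish while still holding the lever there, because it springs back to rest when let go. Leave the mug, the oil bottle and the biscuit tin alone and tip no jar over.

Things in the scene. Friction and masses are not known exactly. Their poses are not given: they have to be found in the camera images.
- rack: Fixed aluminium jar rack. Origin on the worktop at the middle of the jar lane; y runs along the row, x across it, z up. The lane has no floor: jars stand on the worktop between two rails 15 mm high, 62 mm apart inside, y -106 to +100 mm. jar_a stands by the end wall (y about -63 mm), jar_b next to it (about -4 mm); the empty place is between jar_b and the follower, centred near y = +58 mm.
- end_wall (a point): Top middle of the inner face of the rack's fixed end wall (50 mm high, 78 mm wide), at y = -92 mm of the rack.
- follower_face (a point): Top middle of the face of the follower plate (52 mm wide, 55 mm high) that closes the other end of the lane: y = +92 mm of the rack with the lever at rest. Each click drives it 5 mm towards the end wall, sliding the jars together; after four clicks about 2.5 mm of slack is left in the row, a fifth would jam it.
- jar_a: Honey jar with steel lid in the row at the end wall: 54 mm across, 85 mm tall, 0.2 to 0.4 kg. Smooth straight glass side from 0 to 66 mm high, lid 51 mm across above 69 mm. Origin at the centre of its underside, z up.
- jar_b: The same kind of jar, second in the row. Origin at the centre of its underside.
- jar_loose: The same kind of jar standing loose on the open worktop between robot and rack. Origin at the centre of its underside, z up.
- lever_knob (a point): Centre of the lever's black upright round knob (20 mm diameter, spanning 61 to 108 mm above the worktop), 93 mm above the worktop (15 mm below its top). It sits on a flat steel arm, 120 mm from the hinge; the arm's upper face is 64 mm above the worktop.
- lever_hinge (a point): On the lever's vertical hinge axis, at x = 0, y = +160 mm of the rack, 60 mm above the worktop. Around it a white housing 45 mm high, x -35 to +108 mm, y +130 to +205 mm of the rack. With the lever at rest the arm points along the rack's -x turned 0.4 rad towards +y; the knob swings towards the rack's -y. A return spring stronger than the notches brings it back when let go.
- lever (a joint): Lever angle, rad: 0 at rest, anticlockwise seen from above, stop at 1.2. One click is 0.2 rad (24 mm at the knob): a sprung pawl snaps over a tooth at 0.1, 0.3, 0.5, 0.7, 0.9 and sits in notches at 0.2, 0.4, 0.6, 0.8, 1.0; four clicks = 0.8. Push at the knob: a sharp rise to 6 or 7 N to leave a notch, falling over the tooth to about 2 N as it drops into the next; 1 to 2 N more while sliding jars.
- oil_bottle: Bystander: green glass oil bottle, 68 mm across, 220 mm tall. Origin at the centre of its underside.
- mug: Bystander: white mug, 76 mm across, 90 mm tall. Origin at the centre of its underside.
- biscuit_tin: Bystander: low round brass-coloured tin, 140 mm across, 60 mm tall. Origin at the centre of its underside.
Not all that is in view belongs to the job. What is shaped like the jar_loose but red or turquoise is not meant.

How it is judged (in metres and radians):
On the way:
1. the loose jar stands upright in the row, let go, with the lever still at rest (x of jar_a in the frame of rack between -0.009 and 0.009 m and y of jar_a in the frame of rack between -0.072 and 0.072 m and height (world z) of each of jar_a, jar_b, jar_loose below 0.004 m and angle between each of jar_a, jar_b, jar_loose's own z axis and vertical below 0.06 rad and x of jar_b in the frame of rack between -0.009 and 0.009 m and y of jar_b in the frame of rack between -0.072 and 0.072 m and x of jar_loose in the frame of rack between -0.009 and 0.009 m and y of jar_loose in the frame of rack between -0.072 and 0.072 m and contact force between the fingers and jar_loose below 0.3 N and value of joint lever below 0.1 rad), for 0.2 s.
At the end, for the whole second after the job is handed in: All three jars stand upright on the worktop in the lane (within 9 mm of its centre line), neighbours at most 59.5 mm apart centre to centre; the lever rests at four clicks (0.71 to 0.89 rad), still, with the fingers pressing on or gripping it with more than 1 N; the loose jar is not touched (x of jar_a in the frame of rack between -0.009 and 0.009 m and y of jar_a in the frame of rack between -0.072 and 0.072 m and height (world z) of each of jar_a, jar_b, jar_loose below 0.004 m and angle between each of jar_a, jar_b, jar_loose's own z axis and vertical below 0.06 rad and x of jar_b in the frame of rack between -0.009 and 0.009 m and y of jar_b in the frame of rack between -0.072 and 0.072 m and x of jar_loose in the frame of rack between -0.009 and 0.009 m and y of jar_loose in the frame of rack between -0.072 and 0.072 m and horizontal distance between jar_a and jar_b below 0.0595 m and horizontal distance between jar_b and jar_loose below 0.0595 m and value of joint lever between 0.71 and 0.89 rad and velocity of joint lever between -0.1 and 0.1 rad/s and contact force between the fingers and lever above 1 N and contact force between the fingers and jar_loose below 0.3 N); the arm keeps its last pose, push and grip.
It fails at once if the lever snaps over the fifth tooth (value of joint lever above 0.92 rad).
It fails at once if a jar is tipped (angle between any of jar_a, jar_b, jar_loose's own z axis and vertical above 0.5 rad).
It fails at once if a bystander is disturbed (distance of any of oil_bottle, mug, biscuit_tin from where it was at the start of the episode above 0.02 m or angle between any of oil_bottle, mug, biscuit_tin's own z axis and vertical above 0.3 rad).
It also fails if it takes over 72 s, if anything falls off the work surface, if the arm or the gripper's body presses on something with over 40 N, if the wrist force passes 120 N, or if a joint passes its speed limit or range.

ROBOT

A 6-joint arm with a two-finger parallel gripper is mounted at the origin on the work surface. World frame = base frame: x ahead of the robot, y to its left, z up, the work surface at z = 0. Lengths are in m, angles in degrees, forces in N, time in s.
With the tool pointing down it reaches from about 0.4 to 0.825 m from the base axis. Payload 7 kg.
Tool frame: the origin (TCP) lies midway between the tips of the shut fingers; the grasp point (between the pads) lies 19 mm behind it; z points along the fingers, y is the line along which they close (so a half turn about z gives the same grasp; the last joint's range is limited). The gripper opens to 88 mm and grips with 3 to 60 N. Pads are 19 mm wide; open, the fingers measure 130 mm over their backs; the gripper's body (78 mm by 193 mm) begins 47 mm behind the grasp point.
Start: joints at [-59.41, 20.546, 0.682, 0, -70.136, -16.507], TCP at [0.164, -0.655, 0.227] pointing down, gripper open.
Joint ranges: [-176.03, 176.03], [-82.01, 121.73], [-58.28, 71.71], [-173.87, 95.51], [-174.79, -0.11], [-173.66, 173.66]. Speed limits (degrees/s): [136.94, 136.94, 172.46, 180, 180, 180].

INTERFACE

Orientations are given as [roll, pitch, yaw] about the fixed x, y, z axes, in that order (R = Rz(yaw) Ry(pitch) Rx(roll)).
In Python, from plant import ctrl gives the robot as it stands. The module is installed in compiled form; this text tells all that it offers.
- The arm moves only by the tool send_rows, never from a script. Its argument "plan" is a list that holds one entry, the list of rows, each a list of 6 numbers: the shift along the tool's x, y, z in parts of the range, where 1.0 means 60 cm, then the turn, a rotation vector about the tool's x, y, z in normalised numbers (1 is 180 degrees). A call has 1 to 8 rows; each row is the pose to reach, as a shift and turn from the pose commanded when the call began, along the tool's axes at that moment; what a row does not reach only later rows make up. A row lasts 1/12 s, in which the tool goes at most 41.7 mm and 7.16 degrees, less where a joint would pass 70% of its speed; a pose out of reach is approached as far as the arm can. No shift or turn number may pass 1 either way. A call with a gripper value outside its range is refused whole. "fingers" is the opening, from 0 (shut) to 1 (fully open), set as the call begins (left out, the last holds). The fingers move at their own pace and stop on an object; the grip force is fixed at half the most. Time passes only in rows, so rows that repeat a pose let the fingers close. It gives the time, the measured TCP pose, the force, the opening and the grip force at its end, in the units of the state.
- ctrl.get_obs(): the state, without advancing time (a new reading comes with each control period).
- ctrl.snapshot(name): name is "scene" or "top"; returns a dict with "img" (420x560x3 uint8, red, green, blue), "K" (3x3 intrinsics, pixels), "k1" (the pictures are not rectified: a ray, as slopes to the right and down, at radius r is drawn at 1 + k1 r^2 times it, then the intrinsics apply), "pose" (4x4, takes a point from camera to world coordinates). Camera axes: x right, y down, z forward; pixel columns grow to the right and rows downward; lengths in m; the calibration is good to about 2 mm. A picture is of the moment at which its call begins. There is no depth.
- ctrl.close_job(): hands the job in; it is judged then, once.
The state is a dict: "clock": time; "joint_pos": joint angles; "qvel": joint speeds; "tau": joint torques, N m; "tool_pos": TCP position; "orientation": TCP orientation; "force": force on the tool from outside, world axes, zero at the start; "moment": the same for the moment, N m; "opening": finger opening in m; "gripper_force": force on a finger pad.
Only numpy, scipy, OpenCV 4.12 (cv2) and the standard library are available. Lean on these libraries where they do the work, as an engineer would, in place of code of your own. Each camera call takes 0.05 s, during which the arm holds its last target. There are 200 camera calls.

## Working session

There is one attempt and no reset: what is moved stays moved. The work goes in short steps, Python scripts to look and compute and a tool call to move; the robot and the scene stay as the last step left them, time stands still between calls to the robot, and variables do not carry over. Pictures are saved under pics/ and viewed, at most 10 in all, crops included, and the job is handed in when it is done.

Besides the shell and the picture viewer there is one more tool, called after "Emit:" in YAML: its name, and indented under it one key for each argument. send_rows: Moves the arm, as the interface text tells. Its arguments: {"type":"object","properties":{"plan":{"type":"array","items":{"type":"array","items":{"type":"array","items":{"type":"number"}}}},"fingers":{"type":"number"}},"required":["plan"]}

```bash
mkdir -p pics; python3 - <<'E'
from plant import ctrl
import cv2
for n in("scene","top"):
    s=ctrl.snapshot(n); cv2.imwrite(f"pics/{n}0.png",s["img"][:,:,::-1]); print(s["K"],s["k1"],s["pose"])
print(ctrl.get_obs())
E
```

```text
[[452.3016511    0.         281.76117892]
 [  0.         452.3016511  212.73326495]
 [  0.           0.           1.        ]] -0.04787403249032727 [[-0.89664948  0.3814379  -0.2247773   0.81969375]
 [ 0.44257597  0.78607454 -0.43152442  0.48298469]
 [ 0.01209194 -0.48640718 -0.87364858  1.03077727]
 [ 0.          0.          0.          1.        ]]
[[414.83575991   0.         276.77103483]
 [  0.         414.83575991 208.88052757]
 [  0.           0.           1.        ]] 0.0004529105369378676 [[-0.01448059 -0.98513045  0.1711967   0.38056423]
 [-0.99989051  0.01374506 -0.00548102  0.02045908]
 [ 0.00304642 -0.17125732 -0.98522162  1.20680366]
 [ 0.          0.          0.          1.        ]]
{'clock': 0.1, 'joint_pos': array([-5.94109481e+01,  2.05875801e+01,  6.40618639e-01, -1.57770453e-02,
       -7.01344269e+01, -1.65064107e+01]), 'qvel': array([-0.01667006, -0.08374116,  0.16001877,  0.07836713,  0.02040987,
       -0.05200943]), 'tau': array([-2.99150124e-04, -5.84162056e+01,  2.93752652e+01,  7.01555863e+00,
        1.01519926e-02, -9.09476194e-05]), 'tool_pos': array([ 0.16410619, -0.65432548,  0.22573184]), 'orientation': array([ 1.79917751e+02, -8.90510430e-03, -1.65922724e+02]), 'force': array([-0.36314237,  0.1457183 ,  0.53822035]), 'moment': array([ 0.02235882, -0.03651928, -0.00331691]), 'gripper_force': 0.0, 'opening': 0.08746820125180896}
```

View pics/scene0.png

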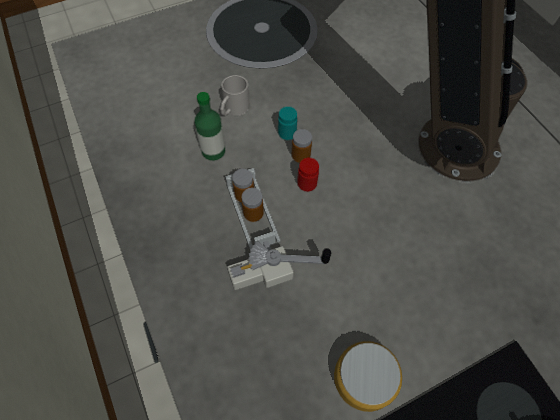

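View pics/top0.png

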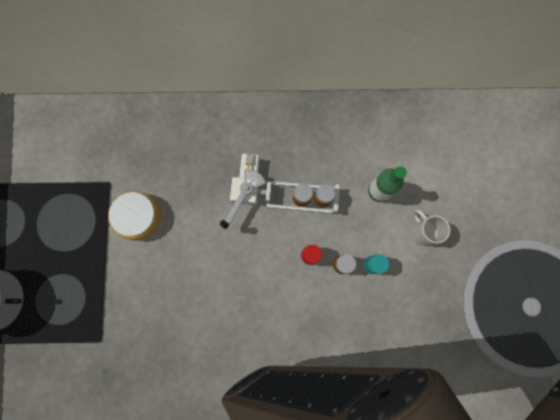

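In top0, the rack is at about (270-338, 183-212) with jars at (303,193) and (325,193). The lever knob is at (225,224). Three jar-shaped things stand in front of the rack: red (312,254), amber with a steel lid (346,264) and turquoise (377,264). Only the amber, steel-lidded one fits the honey jar. I'll confirm it in enlarged crops.

```bash
python3 - <<'E'
import cv2
a=cv2.imread("pics/top0.png")[145:285,210:400]; cv2.imwrite("pics/topc.png",cv2.convertScaleAbs(cv2.resize(a,None,fx=4,fy=4,interpolation=cv2.INTER_CUBIC),alpha=1.5))
a=cv2.imread("pics/scene0.png")[125:295,220:345]; cv2.imwrite("pics/scenec.png",cv2.convertScaleAbs(cv2.resize(a,None,fx=3.5,fy=3.5,interpolation=cv2.INTER_CUBIC),alpha=1.5))
E
```

```text
(no output)
```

View pics/topc.png

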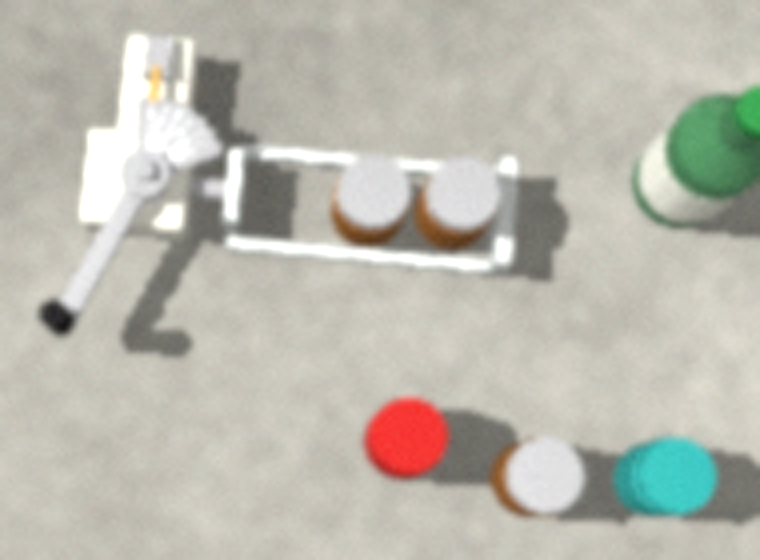

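View pics/scenec.png

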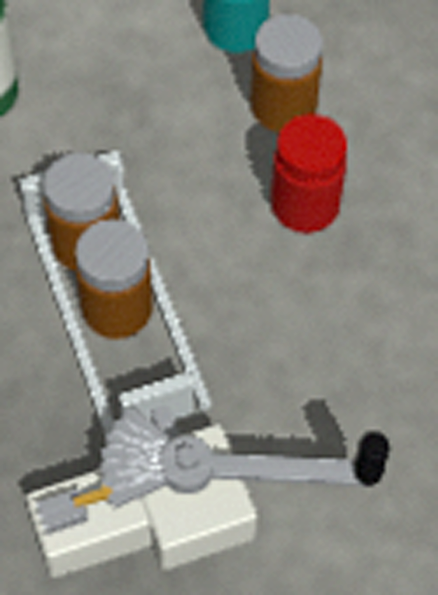

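The crops confirm it. The amber jar with the steel lid is at topc (545,476), which is top0 pixel (346,264). It stands between a red jar (312,254) and a turquoise one (378,263), and neither of those is meant. The rack, hinge and knob are all clear.

```bash
cat > h.py <<'E'
from plant import ctrl
import numpy as np, cv2
from scipy.spatial.transform import Rotation as R
def ray(s,uv,z):
    K,k=s["K"],s["k1"]; D=np.array([k,0,0,0.])
    n=cv2.undistortPoints(np.array([[uv]],float),K,D)[0,0]
    P=s["pose"]; d=P[:3,:3]@[n[0],n[1],1]; c=P[:3,3]
    return (c+d*(z-c[2])/d[2])[:2]
def tocm(target,yaw=None):
    o=ctrl.get_obs(); Rt=R.from_euler('xyz',o["orientation"],degrees=True)
    print("cm",Rt.inv().apply(np.array(target)-o["tool_pos"])*100)
    if yaw is not None: print("rv",(Rt.inv()*R.from_euler('xyz',[180,0,yaw],degrees=True)).as_rotvec(degrees=True))
E
python3 - <<'E'
from h import *
T=ctrl.snapshot("top");S=ctrl.snapshot("scene")
pt=dict(loose=(545,476,.085),a=(461,193,.085),b=(374,193,.085),hinge=(147,172,.07),knob=(56,316,.093),red=(407,437,.085),turq=(675,475,.085))
ps=dict(loose=(289,45,.085),a=(79,186,.085),b=(112,254,.085),hinge=(188,459,.07),knob=(372,459,.088),red=(312,140,.085))
W={}
for k,(u,v,z) in pt.items():
    a=ray(T,((u+.5)/4-.5+210,(v+.5)/4-.5+145),z); L=[a]
    if k in ps:
        u,v,z=ps[k]; L.append(ray(S,((u+.5)/3.5-.5+220,(v+.5)/3.5-.5+125),z))
    W[k]=np.mean(L,0); print(k,np.round(L,4).tolist())
for n,z,pts in (("top",.05,[(506,207)]),("rail",.015,[(233,150),(230,243),(490,262)])):
    for u,v in pts: print(n,ray(T,((u+.5)/4-.5+210,(v+.5)/4-.5+145),z))
M={'a':(0,-.063),'b':(0,-.004),'hinge':(0,.16),'knob':(-.12*np.cos(.4),.16+.12*np.sin(.4))}
A=np.array([M[k] for k in M]);B=np.array([W[k] for k in M])
ca,cb=A.mean(0),B.mean(0);H=(A-ca).T@(B-cb)
th=np.arctan2(H[0,1]-H[1,0],H[0,0]+H[1,1]);r=np.array([[np.cos(th),-np.sin(th)],[np.sin(th),np.cos(th)]])
t=cb-r@ca;print("th",np.degrees(th),"t",t,"res",(B-(A@r.T+t))*1000)
for n,p in dict(slot=(0,.057),hinge=(0,.16)).items():print(n,r@p+t)
for q in np.arange(0,1,.2):
    f=.4-q;print("knob",q,r@np.array([-.12*np.cos(f),.16+.12*np.sin(f)])+t)
E
```

```text
loose [[0.4238, -0.1691], [0.427, -0.1647]]
a [[0.6185, -0.1194], [0.621, -0.117]]
b [[0.6194, -0.0593], [0.6233, -0.0551]]
hinge [[0.6398, 0.0985], [0.6403, 0.102]]
knob [[0.5356, 0.1587], [0.5364, 0.1614]]
red [[0.4511, -0.0772], [0.4523, -0.0799]]
turq [[0.4232, -0.2565]]
top [ 0.61534643 -0.15543865]
rail [0.66809785 0.03890028]
rail [0.59843955 0.04184336]
rail [ 0.58172337 -0.14749887]
th -5.815439259972793 t [ 0.62419668 -0.05609916] res [[ 1.98176853  0.58891339]
 [-2.47046324  2.9119397 ]
 [-0.3340975  -2.81116209]
 [ 0.82279221 -0.689691  ]]
slot [6.29972165e-01 6.07488059e-04]
hinge [0.64040858 0.10307739]
knob 0.0 [0.535185   0.16076621]
knob 0.2 [0.52582147 0.13871157]
knob 0.4 [0.52102616 0.11523632]
knob 0.6000000000000001 [0.52099026 0.09127633]
knob 0.8 [0.52571518 0.0677868 ]
```

```bash
python3 - <<'E'
from h import *
tocm((.4254,-.167,.16),-95.8)
E
```

```text
cm [-37.19945144  40.91515325   6.63551917]
rv [ 5.85153842e-02  3.11482706e-02 -7.01204660e+01]
```

Units first: shifts go in shares of 60 cm and turns go in shares of 180 degrees. So 40.9 cm / 60 = 0.6817, -37.2 cm / 60 = -0.62, -70 degrees / 180 = -0.3889.

Emit:
send_rows:
  plan:
    - [[-0.62,0.6817,0.11,0,0,-0.3889],[-0.62,0.6817,0.11,0,0,-0.3889],[-0.62,0.6817,0.11,0,0,-0.3889],[-0.62,0.6817,0.11,0,0,-0.3889],[-0.62,0.6817,0.11,0,0,-0.3889],[-0.62,0.6817,0.11,0,0,-0.3889],[-0.62,0.6817,0.11,0,0,-0.3889],[-0.62,0.6817,0.11,0,0,-0.3889]]
  fingers: 1

```text
clock: 0.87
tool_pos: [0.321, -0.3612, 0.1869]
orientation: [-180.0, -0.0, -108.3]
force: [1.4, 0.0, 0.5]
opening: 0.0876
gripper_force: 0.0
```

```bash
python3 - <<'E'
from h import *
tocm((.4254,-.167,.16),-95.8)
E
```

```text
cm [-21.71563611  -3.81558008   2.69416624]
rv [-2.44300328e-02 -4.02483365e-03 -1.24806168e+01]
```

In the tool's units: -21.7 cm / 60 = -0.3617, -3.8 cm / 60 = -0.0633, -12.5 degrees / 180 = -0.0694.

Emit:
send_rows:
  plan:
    - [[-0.3617,-0.0633,0.045,0,0,-0.0694],[-0.3617,-0.0633,0.045,0,0,-0.0694],[-0.3617,-0.0633,0.045,0,0,-0.0694],[-0.3617,-0.0633,0.045,0,0,-0.0694],[-0.3617,-0.0633,0.045,0,0,-0.0694],[-0.3617,-0.0633,0.045,0,0,-0.0694],[-0.3617,-0.0633,0.045,0,0,-0.0694],[-0.3617,-0.0633,0.045,0,0,-0.0694]]

```text
clock: 1.53
tool_pos: [0.4262, -0.1687, 0.1599]
orientation: [180.0, -0.0, -96.0]
force: [0.6, -0.5, -0.7]
opening: 0.0875
gripper_force: 0.0
```

```bash
python3 - <<'E'
from h import *
tocm((.4254,-.167,.031),-95.8);o=ctrl.get_obs();print(o['tool_pos'],o['orientation'])
tp=ctrl.snapshot("top");s=ctrl.snapshot("scene")
a=tp["img"][170:310,250:440,::-1]; b=s["img"][70:220,220:345,::-1]
a=cv2.resize(a,(570,420));b=cv2.resize(b,(350,420));import numpy as np
im=np.hstack([cv2.resize(a,(450,420)),b]);cv2.imwrite("pics/hov.png",cv2.convertScaleAbs(im,alpha=1.5))
E
```

```text
cm [-0.15662166  0.08798161 12.89267811]
rv [ 0.02525308 -0.00230962 -0.17909337]
[ 0.42616894 -0.16865     0.15992644] [ 1.79974751e+02 -2.34908476e-03 -9.59790929e+01]
```

View pics/hov.png

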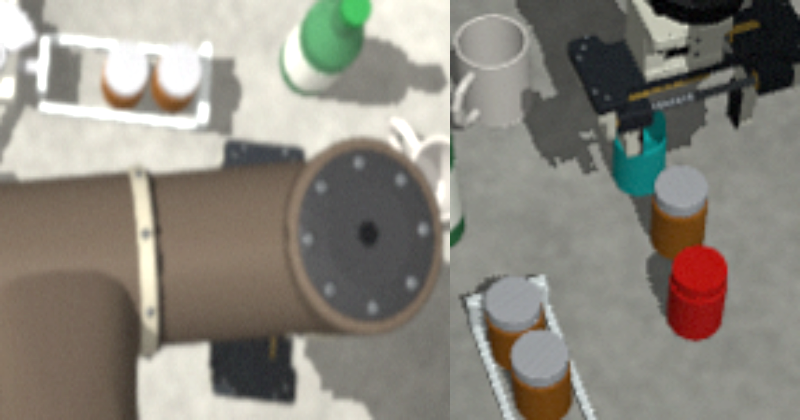

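The gripper hovers above the amber jar with the fingers spread front and back, and the neighbouring jars are clear of them. I'll go down.

In the tool's units: 12.9 cm / 60 = 0.215, 12 cm / 60 = 0.2.

Emit:
send_rows:
  plan:
    - [[-0.0033,0.0017,0.05,0,0,0],[-0.0033,0.0017,0.1,0,0,0],[-0.0033,0.0017,0.15,0,0,0],[-0.0033,0.0017,0.1833,0,0,0],[-0.0033,0.0017,0.2,0,0,0],[-0.0033,0.0017,0.215,0,0,0],[-0.0033,0.0017,0.215,0,0,0],[-0.0033,0.0017,0.215,0,0,0]]

```text
clock: 2.3
tool_pos: [0.425, -0.1681, 0.0312]
orientation: [180.0, -0.0, -96.2]
force: [0.6, 0.1, -0.1]
opening: 0.0873
gripper_force: 0.0
```

Emit:
send_rows:
  plan:
    - [[0,0,0,0,0,0],[0,0,0,0,0,0],[0,0,0,0,0,0],[0,0,0,0,0,0],[0,0,0,0,0,0],[0,0,0,0,0,0],[0,0,0,0,0,0],[0,0,0,0,0,0]]
  fingers: 0

```text
clock: 2.97
tool_pos: [0.4254, -0.1674, 0.0313]
orientation: [-180.0, 0.0, -96.1]
force: [-0.9, 0.8, 4.4]
opening: 0.0533
gripper_force: 30.0
```

```bash
python3 - <<'E'
from h import *
o=ctrl.get_obs();print(o)
tp=ctrl.snapshot("top");s=ctrl.snapshot("scene")
b=cv2.resize(s["img"][90:240,220:345,::-1],(500,600));cv2.imwrite("pics/grasp.png",cv2.convertScaleAbs(b,alpha=1.5))
E
```

```text
{'clock': 2.9667, 'joint_pos': array([ 3.33480201e+00,  1.35705584e+01, -4.02603231e+01,  4.30392008e-03,
       -3.61482168e+01, -9.44686726e+00]), 'qvel': array([-0.11874702, -0.12322898,  0.07586733,  0.05832858, -0.06818803,
        0.04203439]), 'tau': array([-3.01627982e-01, -3.59117138e+01,  1.77727926e+01,  4.24713314e+00,
        3.52301197e-01,  1.15408530e-02]), 'tool_pos': array([ 0.42536914, -0.16735624,  0.03131756]), 'orientation': array([-1.79978965e+02,  9.25049065e-04, -9.61085902e+01]), 'force': array([-0.93043556,  0.8369434 ,  4.44024609]), 'moment': array([0.46381606, 0.44547322, 0.04405925]), 'gripper_force': 30.00080555677414, 'opening': 0.05334942123669194}
```

View pics/grasp.png

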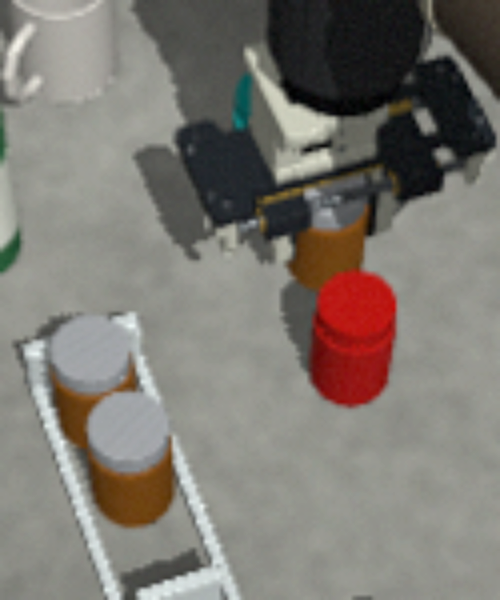

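The fingers hold the amber jar, with the opening at 53 mm, a grip of 30 N and the red jar untouched. I'll lift it and carry it over the slot.

In the tool's units: -12 cm / 60 = -0.2, -10 cm / 60 = -0.1667.

Emit:
send_rows:
  plan:
    - [[0,0,-0.0333,0,0,0],[0,0,-0.0667,0,0,0],[0,0,-0.1167,0,0,0],[0,0,-0.1667,0,0,0],[0,0,-0.2,0,0,0],[0,0,-0.2,0,0,0],[0,0,-0.2,0,0,0],[0,0,-0.2,0,0,0]]

```text
clock: 3.73
tool_pos: [0.4241, -0.1672, 0.1499]
orientation: [179.9, 0.0, -96.2]
force: [-1.2, -1.4, -3.2]
opening: 0.054
gripper_force: 30.0
```

```bash
python3 - <<'E'
from h import *
tocm((.63,.0006,.151),-95.6); o=ctrl.get_obs();print(o['force'],o['opening'])
E
```

```text
cm [-18.88900143 -18.67060456  -0.13585995]
rv [ 0.10251517  0.02544206 -0.55031399]
[-1.20188235 -1.38712768 -3.16598949] 0.05400793835470212
```

In the tool's units: -18.9 cm / 60 = -0.315, -18.7 cm / 60 = -0.3117, -0.5 degrees / 180 = -0.0028.

Emit:
send_rows:
  plan:
    - [[-0.0333,-0.0333,0,0,0,-0.0028],[-0.075,-0.075,0,0,0,-0.0028],[-0.125,-0.125,0,0,0,-0.0028],[-0.175,-0.1733,0,0,0,-0.0028],[-0.225,-0.2217,0,0,0,-0.0028],[-0.2667,-0.2633,0,0,0,-0.0028],[-0.3,-0.2967,0,0,0,-0.0028],[-0.315,-0.3117,0,0,0,-0.0028]]

```text
clock: 4.4
tool_pos: [0.6328, 0.0028, 0.1479]
orientation: [179.8, -0.1, -95.5]
force: [0.2, -0.9, -2.4]
opening: 0.0537
gripper_force: 30.0
```

In the tool's units: 7.5 cm / 60 = 0.125, 6 cm / 60 = 0.1.

Emit:
send_rows:
  plan:
    - [[0,0,0.0667,0,0,0],[0,0,0.1,0,0,0],[0,0,0.125,0,0,0],[0,0,0.125,0,0,0],[0,0,0.125,0,0,0],[0,0,0.125,0,0,0]]

```text
clock: 4.9
tool_pos: [0.6315, 0.0004, 0.0763]
orientation: [180.0, -0.0, -95.6]
force: [0.9, 0.3, -2.1]
opening: 0.0536
gripper_force: 30.0
```

```bash
python3 - <<'E'
from h import *
tocm((.63,.0006,.032),-95.6); o=ctrl.get_obs();print(o['tool_pos'],o['force'],o['opening'])
tp=ctrl.snapshot("top");s=ctrl.snapshot("scene")
b=cv2.resize(s["img"][140:290,200:350,::-1],(600,600),interpolation=cv2.INTER_CUBIC);cv2.imwrite("pics/pre.png",cv2.convertScaleAbs(b,alpha=1.5))
E
```

```text
cm [-0.0098368   0.14916486  4.42953766]
rv [ 0.00036447 -0.01934496 -0.01712126]
[6.31476600e-01 3.70957765e-04 7.62953979e-02] [ 0.93561034  0.27081644 -2.06908454] 0.053638045311050035
```

View pics/pre.png

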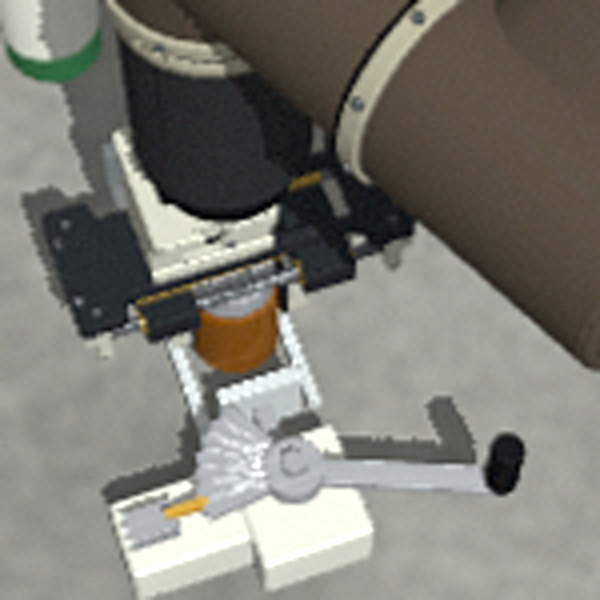

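The jar hangs over the empty place between the rails, clear of the follower. I'll lower it slowly and watch the force.

In the tool's units: 3.4 cm / 60 = 0.0567, 3 cm / 60 = 0.05.

Emit:
send_rows:
  plan:
    - [[0,0.0017,0.0167,0,0,0],[0,0.0017,0.03,0,0,0],[0,0.0017,0.0417,0,0,0],[0,0.0017,0.05,0,0,0],[0,0.0017,0.0567,0,0,0],[0,0.0017,0.0567,0,0,0],[0,0.0017,0.0567,0,0,0]]

```text
clock: 5.58
tool_pos: [0.6302, 0.0006, 0.0417]
orientation: [180.0, -0.0, -95.6]
force: [0.7, -0.3, -2.0]
opening: 0.0535
gripper_force: 30.0
```

In the tool's units: 1.05 cm / 60 = 0.0175, 0.95 cm / 60 = 0.0158.

Emit:
send_rows:
  plan:
    - [[0,0,0.005,0,0,0],[0,0,0.01,0,0,0],[0,0,0.0133,0,0,0],[0,0,0.0158,0,0,0],[0,0,0.0175,0,0,0],[0,0,0.0175,0,0,0],[0,0,0.0175,0,0,0]]

```text
clock: 6.17
tool_pos: [0.6303, 0.0007, 0.0316]
orientation: [-180.0, 0.0, -95.6]
force: [0.1, 0.6, -2.5]
opening: 0.0532
gripper_force: 30.0
```

In the tool's units: 0.05 cm / 60 = 0.0008.

Emit:
send_rows:
  plan:
    - [[0,0,0.0008,0,0,0],[0,0,0.0008,0,0,0],[0,0,0.0008,0,0,0]]

```text
clock: 6.42
tool_pos: [0.6304, 0.0007, 0.0314]
orientation: [-180.0, 0.0, -95.6]
force: [-1.7, -0.2, 1.6]
opening: 0.0537
gripper_force: 30.0
```

Emit:
send_rows:
  plan:
    - [[0,0,0,0,0,0],[0,0,0,0,0,0],[0,0,0,0,0,0],[0,0,0,0,0,0],[0,0,0,0,0,0],[0,0,0,0,0,0],[0,0,0,0,0,0],[0,0,0,0,0,0]]
  fingers: 0.95

```text
clock: 7.08
tool_pos: [0.6303, 0.0007, 0.031]
orientation: [-180.0, 0.0, -95.6]
force: [0.1, -0.9, -0.6]
opening: 0.0832
gripper_force: 0.0
```

In the tool's units: -16 cm / 60 = -0.2667, -14 cm / 60 = -0.2333.

Emit:
send_rows:
  plan:
    - [[0,0,-0.0167,0,0,0],[0,0,-0.0417,0,0,0],[0,0,-0.0833,0,0,0],[0,0,-0.1333,0,0,0],[0,0,-0.1833,0,0,0],[0,0,-0.2333,0,0,0],[0,0,-0.2667,0,0,0],[0,0,-0.2667,0,0,0]]

```text
clock: 7.75
tool_pos: [0.6329, 0.0009, 0.1976]
orientation: [-179.5, 0.1, -95.6]
force: [0.6, -0.5, 1.0]
opening: 0.0831
gripper_force: 0.0
```

```bash
python3 - <<'E'
from h import *
o=ctrl.get_obs();print(o)
tocm((.5352,.1608,.19),-5.8+23-0); tocm((.5352,.1608,.19),-5.8+23-180)
E
```

```text
{'clock': 7.75, 'joint_pos': array([ 17.77715256,  17.40858494,  -7.80569364,   0.10369514,
       -64.27754434, -23.39675322]), 'qvel': array([ 0.07337802,  2.18090226, -3.74867943, -1.25614922,  3.75645019,
       -0.01700569]), 'tau': array([ 1.08638214e-02, -5.11925626e+01,  2.71243501e+01,  6.21901676e+00,
       -8.86994507e-01, -7.66353653e-03]), 'tool_pos': array([0.63287762, 0.00085202, 0.19763663]), 'orientation': array([-1.79496386e+02,  1.15676468e-01, -9.55745016e+01]), 'force': array([ 0.55289043, -0.50127504,  1.00020238]), 'moment': array([ 0.04416886, -0.04440309,  0.0764783 ]), 'gripper_force': 0.0, 'opening': 0.08312227088263789}
cm [-14.96874121  11.28184481   0.6947495 ]
rv [  -0.44329555   -0.4199562  -112.77413123]
cm [-14.96874121  11.28184481   0.6947495 ]
rv [-0.37660677  0.39753695 67.22451238]
```

In the tool's units: -15 cm / 60 = -0.25, 11.3 cm / 60 = 0.1883, -67 degrees / 180 = -0.3722.

Emit:
send_rows:
  plan:
    - [[-0.25,0.1883,0.0333,0,0,-0.3722],[-0.25,0.1883,0.0333,0,0,-0.3722],[-0.25,0.1883,0.0333,0,0,-0.3722],[-0.25,0.1883,0.0333,0,0,-0.3722],[-0.25,0.1883,0.0333,0,0,-0.3722],[-0.25,0.1883,0.0333,0,0,-0.3722],[-0.25,0.1883,0.0333,0,0,-0.3722],[-0.25,0.1883,0.0333,0,0,-0.3722]]
  fingers: 0.6

```text
clock: 8.42
tool_pos: [0.532, 0.1617, 0.1716]
orientation: [-180.0, -0.0, -37.9]
force: [-0.4, -0.2, 0.2]
opening: 0.0529
gripper_force: 0.0
```

In the tool's units: -10 degrees / 180 = -0.0556.

Emit:
send_rows:
  plan:
    - [[0,0,0,0,0,-0.0556],[0,0,0,0,0,-0.0556],[0,0,0,0,0,-0.0556],[0,0,0,0,0,-0.0556],[0,0,0,0,0,-0.0556]]

```text
clock: 8.83
tool_pos: [0.5324, 0.1609, 0.1712]
orientation: [-180.0, -0.0, -28.5]
force: [0.2, -0.1, -0.1]
opening: 0.0525
gripper_force: 0.0
```

```bash
python3 - <<'E'
from h import *
o=ctrl.get_obs();print(o['tool_pos'],o['orientation'],o['force'])
tocm((.5352,.1608,.075),-28.7)
tp=ctrl.snapshot("top");s=ctrl.snapshot("scene")
a=cv2.resize(tp["img"][150:250,210:350,::-1],(560,400)); b=cv2.resize(s["img"][140:290,220:310,::-1],(240,400))
cv2.imwrite("pics/lev.png",cv2.convertScaleAbs(np.hstack([a,b]),alpha=1.5))
E
```

```text
[0.53244662 0.16094457 0.17124437] [-1.79991923e+02 -2.01357881e-03 -2.84506725e+01] [ 0.23000835 -0.05615865 -0.11984052]
cm [ 0.24863365 -0.11710373  9.62446211]
rv [-0.00808093 -0.001996    0.24932767]
```

View pics/lev.png

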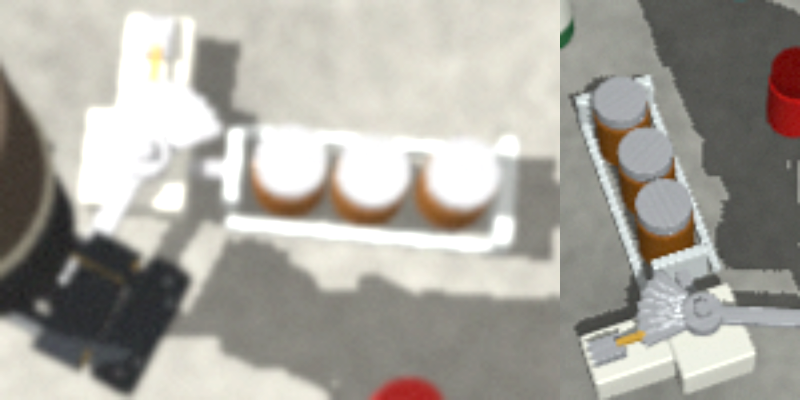

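All three jars stand in one row between the rails, and the lever is at rest. Next I'll lower the fingers around the knob and close them.

In the tool's units: 9.5 cm / 60 = 0.1583, 9 cm / 60 = 0.15.

Emit:
send_rows:
  plan:
    - [[0.0033,-0.0017,0.0333,0,0,0],[0.0033,-0.0017,0.0667,0,0,0],[0.0033,-0.0017,0.1,0,0,0],[0.0033,-0.0017,0.1333,0,0,0],[0.0033,-0.0017,0.15,0,0,0],[0.0033,-0.0017,0.1583,0,0,0],[0.0033,-0.0017,0.1583,0,0,0],[0.0033,-0.0017,0.1583,0,0,0]]

```text
clock: 9.6
tool_pos: [0.5352, 0.1612, 0.0767]
orientation: [-180.0, -0.0, -28.3]
force: [-0.2, -0.5, -0.4]
opening: 0.0526
gripper_force: 0.0
```

Emit:
send_rows:
  plan:
    - [[0,0,0,0,0,0],[0,0,0,0,0,0],[0,0,0,0,0,0],[0,0,0,0,0,0],[0,0,0,0,0,0],[0,0,0,0,0,0],[0,0,0,0,0,0],[0,0,0,0,0,0]]
  fingers: 0

```text
clock: 10.27
tool_pos: [0.5344, 0.1604, 0.0762]
orientation: [179.9, 0.0, -28.3]
force: [-2.4, -3.3, 4.5]
opening: 0.0192
gripper_force: 30.0
```

```bash
python3 - <<'E'
from h import *
o=ctrl.get_obs();p=o['tool_pos'];print(p,o['orientation'],o['force'],o['opening'],o['gripper_force'])
Rt=R.from_euler('xyz',o["orientation"],degrees=True);h=np.array([.6404,.1031])
d=p[:2]-h;print("r",np.hypot(*d),"az",np.degrees(np.arctan2(d[1],d[0])))
for q in np.arange(.1,.95,.1):
    c=np.array([[np.cos(q),-np.sin(q)],[np.sin(q),np.cos(q)]])@d+h
    print(round(q,1),np.round(Rt.inv().apply([*(c-p[:2]),0])*100,2),round(-np.degrees(q),1),np.round(c,4))
E
```

```text
[0.53441449 0.16040061 0.07623625] [ 1.79946074e+02  8.38088606e-03 -2.83253130e+01] [-2.40483303 -3.33648937  4.54342898] 0.019247275725102753 30.001280307769775
r 0.12048355820731771 az 151.6023182417798
0.1 [0.06 1.2  0.  ] -5.7 [0.5292 0.1495]
0.2 [0.24 2.39 0.  ] -11.5 [0.5251 0.1382]
0.3 [0.53 3.56 0.  ] -17.2 [0.5222 0.1265]
0.4 [0.95 4.69 0.  ] -22.9 [0.5205 0.1146]
0.5 [1.47 5.78 0.01] -28.6 [0.5199 0.1026]
0.6 [2.1  6.81 0.01] -34.4 [0.5206 0.0905]
0.7 [2.82 7.77 0.01] -40.1 [0.5224 0.0786]
0.8 [3.64 8.65 0.01] -45.8 [0.5255 0.067 ]
0.9 [4.55 9.44 0.01] -51.6 [0.5296 0.0557]
```

In the tool's units: 4.7 cm / 60 = 0.0783, 1.2 cm / 60 = 0.02, -22.9 degrees / 180 = -0.1272.

Emit:
send_rows:
  plan:
    - [[0.0002,0.01,0,0,0,-0.0161],[0.001,0.02,0,0,0,-0.0317],[0.0023,0.03,0,0,0,-0.0478],[0.004,0.04,0,0,0,-0.0639],[0.0062,0.05,0,0,0,-0.0794],[0.0088,0.0592,0,0,0,-0.0956],[0.0122,0.0683,0,0,0,-0.1111],[0.0158,0.0783,0,0,0,-0.1272]]

```text
clock: 10.93
tool_pos: [0.52, 0.1155, 0.0762]
orientation: [-180.0, 0.1, -5.3]
force: [-5.2, 2.1, 6.7]
opening: 0.0191
gripper_force: 30.0
```

```bash
python3 - <<'E'
from h import *
o=ctrl.get_obs();p=o['tool_pos'];print(p,o['orientation'],o['force'],o['opening'],o['gripper_force'])
d=p[:2]-[.6404,.1031];print(np.hypot(*d),np.radians(np.degrees(np.arctan2(d[1],d[0]))-151.6))
E
```

```text
[0.51995104 0.11548567 0.07620841] [-1.79955797e+02  5.83127445e-02 -5.30615848e+00] [-5.16927839  2.13418857  6.71261308] 0.01914150080646469 30.00200182199478
0.12108408529740534 0.3932044935342416
```

In the tool's units: 4.45 cm / 60 = 0.0742, 4.1 cm / 60 = 0.0683, -21.8 degrees / 180 = -0.1211.

Emit:
send_rows:
  plan:
    - [[0.0002,0.01,0,0,0,-0.0161],[0.001,0.02,0,0,0,-0.0317],[0.0023,0.03,0,0,0,-0.0478],[0.004,0.04,0,0,0,-0.0639],[0.0062,0.05,0,0,0,-0.0794],[0.0088,0.0592,0,0,0,-0.0956],[0.0122,0.0683,0,0,0,-0.1111],[0.0142,0.0742,0,0,0,-0.1211]]

```text
clock: 11.6
tool_pos: [0.5233, 0.0693, 0.0761]
orientation: [-180.0, 0.2, 16.5]
force: [-8.8, -0.5, 9.8]
opening: 0.0193
gripper_force: 30.0
```

```bash
python3 - <<'E'
from h import *
o=ctrl.get_obs();p=o['tool_pos'];print(p,o['orientation'],o['force'],o['opening'],o['gripper_force'])
d=p[:2]-[.6404,.1031];print(np.hypot(*d),np.radians(np.degrees(np.arctan2(d[1],d[0]))-151.6))
E
```

```text
[0.52326915 0.06932527 0.07611608] [-1.79976862e+02  1.68023866e-01  1.64847498e+01] [-8.7614178  -0.49482529  9.84307734] 0.01929130444477129 30.001839995384216
0.12190311069844695 -5.506776695716204
```

In the tool's units: 0.15 cm / 60 = 0.0025, -1 degrees / 180 = -0.0056.

Emit:
send_rows:
  plan:
    - [[0,0.0025,0,0,0,-0.0056],[0,0.0025,0,0,0,-0.0056],[0,0.0025,0,0,0,-0.0056],[0,0.0025,0,0,0,-0.0056],[0,0.0025,0,0,0,-0.0056],[0,0.0025,0,0,0,-0.0056]]

```text
clock: 12.1
tool_pos: [0.5237, 0.0678, 0.0761]
orientation: [180.0, 0.2, 17.3]
force: [-8.8, -2.3, 10.0]
opening: 0.0195
gripper_force: 30.0
```

```bash
python3 - <<'E'
from h import *
o=ctrl.get_obs();p=o['tool_pos'];print(p,o['qvel'],o['orientation'],o['force'],o['opening'],o['gripper_force'])
d=p[:2]-[.6404,.1031];print(np.hypot(*d),np.radians(np.degrees(np.arctan2(d[1],d[0]))-151.6)%(2*np.pi))
tp=ctrl.snapshot("top");s=ctrl.snapshot("scene")
a=cv2.resize(tp["img"][150:250,210:350,::-1],(448,320)); b=cv2.resize(s["img"][150:290,220:345,::-1],(350,320))
cv2.imwrite("pics/end.png",cv2.convertScaleAbs(np.hstack([a,b]),alpha=1.3))
E
```

```text
[0.52370509 0.06778152 0.07613997] [-0.00780748 -0.02972662 -0.07197622  0.07024222 -0.02188402  0.06171579] [1.79996081e+02 1.76724666e-01 1.73290722e+01] [-8.79656238 -2.32557475 10.03804362] 0.019518908721578892 30.001662969589233
0.1219225039107538 0.7895656958317572
```

View pics/end.png

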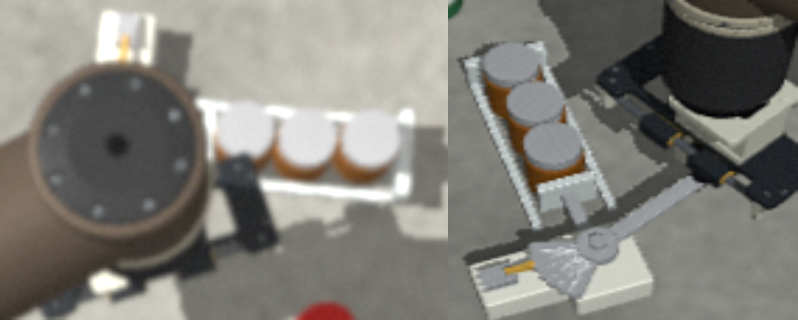

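The three jars are packed together by the follower and upright. The lever is held at about 0.79 rad, still and gripped with 30 N.

```bash
python3 -c "
from plant import ctrl
print(ctrl.close_job())"
```

```text
the job is handed in; nothing more can be done
None
```

The honey jar stands let go in the rack's third place, and I handed the job in with the lever still gripped at about 0.79 rad by the tool position (four clicks); no verdict came back.

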